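# Snap a socket onto the clamped ratchet and tug-test it

## Robot

A 6-joint arm with a two-finger parallel gripper is mounted at the origin on the work surface. World frame = base frame: x ahead of the robot, y to its left, z up, the work surface at z = 0. Lengths are in m, angles in rad, forces in N, time in s.
With the tool pointing down it reaches from about 0.275 to 0.85 m from the base axis. Payload 5.2 kg.
Tool frame: the origin (TCP) lies midway between the tips of the shut fingers; the grasp point (between the pads) lies 19 mm behind it (manip.grasp_offset is the distance from the TCP to the grasp point, in m); z points along the fingers, y is the line along which they close (so a half turn about z gives the same grasp; the last joint's range is limited). The gripper opens to 85 mm and grips with 20 to 120 N. Pads are 22 mm wide; open, the fingers measure 114 mm over their backs; the gripper's body (76 mm by 85 mm) begins 54 mm behind the grasp point. The pads swing forward as they close: fully open they stand 13 mm farther back than shut.
Start: joints at [-1.403, 0.259, 1.535, -0, 1.348, -0.203], TCP at [0.199, -0.513, 0.231] pointing down, gripper open.
Joint ranges: [-3.14, 3.14], [-0.91, 2.08], [0.19, 2.58], [-1.22, 4.36], [0.22, 2.71], [-3.12, 3.12]. Speed limits (rad/s): [2.57, 2.57, 3.14, 3.14, 3.14, 3.14].

## Interface

Orientations are given as a unit quaternion [w, x, y, z].
In Python, from cell import manip, eyes gives the robot as it stands.
- The arm moves only by the tool apply_moves, never from a script. Its argument "increments" is a list of rows, each a list of 5 numbers: the shift along the tool's x, y, z in m, then the turn about the tool's z in degrees, then the opening, from 0 (shut) to 1 (fully open). A call has 1 to 10 rows; each row shifts and turns the commanded pose from where the row before left it, along the tool's axes as they then stand; what a row does not reach is not made up. A row lasts 1/12 s, in which the tool goes at most 41.7 mm and 7.16 degrees, less where a joint would pass 70% of its speed; a pose out of reach is approached as far as the arm can. A call is refused whole if a number of a shift passes 0.0417 or a number of a turn 7.16, either way. A call with a gripper value outside its range is refused whole. The fingers move at their own pace and stop on an object; "force" is the grip in N (left out, the last holds). Time passes only in rows, so rows that do not move let the fingers close. It gives the time, the measured TCP pose, the force, the opening and the grip force at its end, in the units of the state.
- manip.sense(): the state, without advancing time (a new reading comes with each control period).
- eyes.capture(name): name is "scene" or "top"; returns a dict with "pixels" (420x560x3 uint8, red, green, blue), "mtx" (3x3 intrinsics, pixels), "distortion" ([k1, k2, p1, p2, k3] as OpenCV has them; the pictures are not rectified), "rvec" (rotation vector, rad) and "tvec" (3), from world to camera coordinates, as OpenCV has them. Camera axes: x right, y down, z forward; pixel columns grow to the right and rows downward; lengths in m; the calibration is good to about 2 mm. A picture is of the moment at which its call begins. There is no depth.
- manip.sign_off(): hands the job in; it is judged then, once.
The state is a dict: "time": time; "joint_positions": joint angles; "dq": joint speeds; "joint_torque": joint torques, N m; "tool_pos": TCP position; "tcp_rot": TCP orientation; "ft_force": force on the tool from outside, world axes, zero at the start; "torque": the same for the moment, N m; "gripper_width": finger opening in m; "grip_force": force on a finger pad.
Only numpy, scipy, OpenCV 4.12 (cv2) and the standard library are available. Lean on these libraries where they do the work, as an engineer would, in place of code of your own. Each camera call takes 0.05 s, during which the arm holds its last target. There are 200 camera calls.

## Task

Put the middle-sized of the three chrome sockets, square drive end down, onto the upright drive stud of the clamped ratchet and press it gently past its spring latch until it sits fully home. Then prove that it is retained: keep hold of it, take up the play and pull straight up with a steady 12 N for one second, then let go, leaving it on the stud. Use no more than 20 N to push it past the latch or to tug it, nor more than 40 N against the shoulder, and leave everything else on the bench where it is.

Things in the scene. Friction and masses are not known exactly. Their poses are not given: they have to be found in the camera images.
- socket_mid_center (a point): centre (half-way up, 23 mm above its foot) of the middle-sized chrome socket: loose, 160 g, upright on the bench, hexagon mouth up, drive end down. Round, 30 mm across, 46 mm tall. Its upper 20 mm has four flats, 26 mm apart and 15 mm wide, facing its own +x, -x, +y and -y: grip it there, about 36 mm above its foot, with 40 to 60 N
- socket_mid_foot (a point): centre of the underside of the same socket, z up. Here is its square drive hole, 14 mm wide and 23.5 mm deep, sides parallel to the flats, so it fits the stud any of four ways round. A lip 5 mm high runs round the mouth of the hole; above it is a groove for the latch
- socket_mid: the same socket as a body; origin at the centre of its underside
- drive (a point): centre of the flat round shoulder (36 mm across) at the base of the ratchet's upright stud, 46 mm above the bench; the socket's foot rests here when fully home. z up; the stud's four sides face this frame's x and y
- stud_top (a point): middle of the top of the steel drive stud, 22 mm above the shoulder. The stud is 13 mm square and tapers to 8.4 mm over its top 4 mm
- latch_zone (a point): point on the stud's axis 12 mm above the shoulder. Around here two spring noses stand 3 mm out of the stud's +x and -x sides, square below, sloped on top: 4 to 14 N of push drives them in and lets the lip pass. Then the socket drops free to the shoulder, held with 1.5 to 6.5 mm of up-and-down play (it differs each time), then a hard stop. Before that, a tug lifts it off
- ratchet: the fixed unit: ratchet lying with its stud up, on a plywood board (110 by 290 mm, 18 mm thick), its black handle held between wooden blocks by an orange bar clamp. Origin on the bench right below the stud's axis; the handle runs along its +y, the clamp is centred 135 mm along +y, reaches 95 mm along +x and 62 mm along -x, and is 84 mm high
- socket_small: smaller socket, 24 mm in diameter, 36 mm tall; origin at its underside; leave alone
- socket_big: bigger socket, 37 mm in diameter, 56 mm tall; origin at its underside; leave alone
- mug: white ceramic mug of pencils, 82 mm across, 170 mm tall with the pencils; origin at its underside; leave alone
- wrench: steel wrench 170 mm long lying flat; leave alone
- screwdriver: screwdriver 190 mm long lying flat; leave alone
- jar: glass jar with a steel cap, 64 mm across, 70 mm tall; origin at its underside; leave alone
- tape: roll of paper tape, 96 mm across, 24 mm tall; origin at its underside; leave alone
There are look-alikes about, which are no part of the job. Leave any blue look-alike of the socket_mid alone.

How it is judged:
By the outcome, as a careful person would: the job done as asked, in the order asked, and still so for the second after the job is handed in, with the robot touching nothing.
It also fails if it takes over 61 s, if anything falls off the work surface, if the arm or the gripper's body presses on something with over 40 N, if the wrist force passes 120 N, or if a joint passes its speed limit or range.

## Working session

There is one attempt and no reset: what is moved stays moved. The work goes in short steps, Python scripts to look and compute and a tool call to move; the robot and the scene stay as the last step left them, time stands still between calls to the robot, and variables do not carry over. Pictures are saved under pics/ and viewed, at most 10 in all, crops included, and the job is handed in when it is done.

Besides the shell and the picture viewer there is one more tool, called after "Call:" in YAML: its name, and indented under it one key for each argument. apply_moves: Moves the arm, as the interface text tells. Its arguments: {"type":"object","properties":{"increments":{"type":"array","items":{"type":"array","items":{"type":"number"}}},"force":{"type":"number"}},"required":["increments"]}

```bash
mkdir -p pics
cat > h.py <<'E'
import cv2,numpy as np
from cell import manip,eyes
def cap(n,f):
    c=eyes.capture(n); cv2.imwrite('pics/'+f,c['pixels'][:,:,::-1]); np.savez('pics/'+f+'.npz',**{k:np.asarray(v) for k,v in c.items()}); return c
def ray(c,uv):
    p=cv2.undistortPoints(np.array([[uv]],float),np.array(c['mtx'],float),np.array(c['distortion'],float))[0,0]
    R=cv2.Rodrigues(np.array(c['rvec'],float))[0]; t=np.array(c['tvec'],float).ravel()
    return -R.T@t, R.T@np.array([p[0],p[1],1])
def onz(c,uv,z):
    o,d=ray(c,uv); return o+d*(z-o[2])/d[2]
def proj(c,P):
    return cv2.projectPoints(np.array(P,float).reshape(-1,3),np.array(c['rvec'],float),np.array(c['tvec'],float),np.array(c['mtx'],float),np.array(c['distortion'],float))[0][:,0]
E
python3 - <<'E'
from h import *
a=cap('scene','s0.png');b=cap('top','t0.png')
for c in(a,b):print(ray(c,(280,210)),c['mtx'])
print(manip.sense())
E
```

```text
(array([ 1.10703151, -0.85885523,  0.67723438]), array([-0.49135523,  0.67167528, -0.55447531])) [[544.723114     0.         279.89802381]
 [  0.         544.723114   212.46516725]
 [  0.           0.           1.        ]]
(array([ 0.51642694, -0.13100758,  1.06337233]), array([ 0.05201726,  0.0114536 , -0.99864797])) [[439.21864245   0.         277.20380876]
 [  0.         439.21864245 214.26332764]
 [  0.           0.           1.        ]]
{'time': 0.1, 'joint_positions': array([-1.40279328e+00,  2.59291324e-01,  1.53595833e+00, -4.49173868e-05,
        1.34803096e+00, -2.02763765e-01]), 'dq': array([ 0.00112745, -0.00172742, -0.00181149, -0.00126174,  0.0011096 ,
        0.00017566]), 'joint_torque': array([ 2.12156403e-03, -4.46969926e+01, -2.91245449e+01, -1.68157853e-04,
        6.23535103e-03, -1.88218678e-05]), 'tool_pos': array([ 0.19922551, -0.51213498,  0.23055257]), 'tcp_rot': array([-8.44236525e-04,  9.82864384e-01,  1.84328215e-01, -7.22824705e-06]), 'ft_force': array([ 0.3199315 , -0.11757275, -0.27898168]), 'torque': array([ 0.05884278, -0.00204958,  0.00266835]), 'grip_force': 0.0, 'gripper_width': 0.0854334129828383}
```

View pics/s0.png

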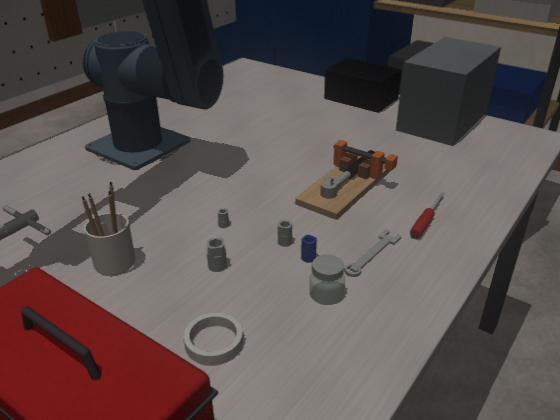

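View pics/t0.png

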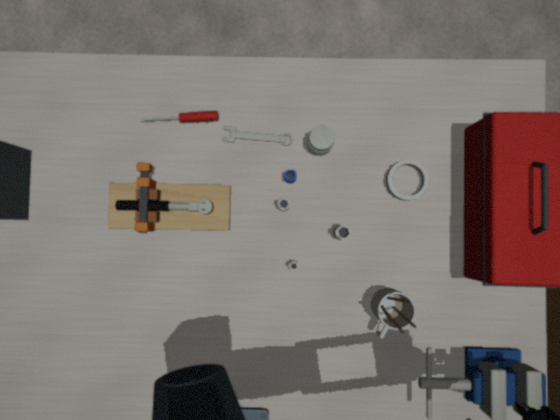

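The scene view shows three chrome sockets: small (223,217), mid (285,233) and big (216,254), plus a blue look-alike (309,248). In the top view they are at small (293,265), mid (283,204), big (341,232) and blue (289,176). The mid-sized chrome one fits the task. The ratchet stud is at about (206,207) in top and (329,180) in scene. Next I'll confirm this in one enlarged crop.

Run:
```python
import cv2,numpy as np
t=cv2.imread('pics/t0.png');s=cv2.imread('pics/s0.png')
def cr(i,u,v,r):return cv2.resize(i[v-r:v+r,u-r:u+r],(300,300),interpolation=cv2.INTER_CUBIC)
m=np.vstack([np.hstack([cr(t,283,204,20),cr(t,206,207,20)]),np.hstack([cr(s,285,233,20),cr(s,329,185,20)])])
m=cv2.convertScaleAbs(m,alpha=1.5)
cv2.imwrite('pics/c0.png',m)
```

```text
(no output)
```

View pics/c0.png

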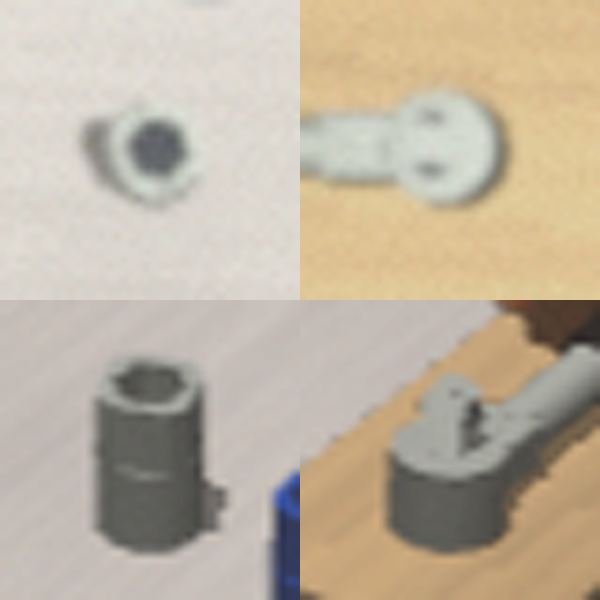

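The crop confirms it: the mid socket is chrome, upright and mouth up, with one flat facing nearly at the scene camera. The ratchet's stud is on its shoulder, with the noses along image-vertical in the top view. Now I'll measure.

```bash
cat >> h.py <<'E'
def px(cu,cv_,r,x,y): k=300/(2*r); return ((x+.5)/k-.5+cu-r,(y+.5)/k-.5+cv_-r)
def tri(c1,u1,c2,u2):
    A=np.zeros((3,3));b=np.zeros(3);L=[]
    for c,u in((c1,u1),(c2,u2)):
        o,d=ray(c,u);d/=np.linalg.norm(d);M=np.eye(3)-np.outer(d,d);A+=M;b+=M@o;L.append((o,M))
    P=np.linalg.solve(A,b);return P,[np.linalg.norm(M@(P-o)) for o,M in L]
E
python3 - <<'E'
from h import *
t=dict(np.load('pics/t0.png.npz'));s=dict(np.load('pics/s0.png.npz'))
T=cv2.cvtColor(t['pixels'],cv2.COLOR_RGB2HSV);S=cv2.cvtColor(s['pixels'],cv2.COLOR_RGB2HSV)
# board yaw
m=((T[...,1]>60)&(T[...,0]>8)&(T[...,0]<30)&(T[...,2]>90)).astype(np.uint8)
m[:,:90]=0;m[:,250:]=0
c=max(cv2.findContours(cv2.morphologyEx(m,cv2.MORPH_CLOSE,np.ones((25,25))),0,1)[0],key=cv2.contourArea)
box=cv2.boxPoints(cv2.minAreaRect(c));W=np.array([onz(t,p,.018) for p in box]);print('board',W.round(4).tolist())
for i in range(4):
    d=W[(i+1)%4]-W[i];print(np.linalg.norm(d),np.degrees(np.arctan2(d[1],d[0])))
# handle bright/dark axis
V=T[...,2].astype(int);roi=np.zeros(V.shape,bool);roi[195:220,160:217]=1
h=roi&(T[...,1]<45)&(V>110)
for u0,u1 in((163,170),(175,195),):
    pass
xs=[];ys=[]
for u in range(168,196):
    v=np.where(h[:,u])[0]
    if len(v)>2: q=onz(t,(u,v.mean()),.035);xs.append(q[1]);ys.append(q[0])
p=np.polyfit(xs,ys,1);print('handle dx/dy deg',np.degrees(np.arctan(p[0])),p,len(xs))
# shoulder disc: contour pts right side
cc=max(cv2.findContours(h.astype(np.uint8),0,1)[0],key=cv2.contourArea)[:,0]
q=np.array([onz(t,u,.046)[:2] for u in cc if u[0]>201]);A=np.c_[2*q,np.ones(len(q))];r=np.linalg.lstsq(A,(q**2).sum(1),rcond=None)[0]
print('disc top',r[:2],np.sqrt(r[2]+r[0]**2+r[1]**2))
tp=px(206,207,20,150,148);print('disc hand top',onz(t,tp,.046),'scene',onz(s,px(329,185,20,147,146),.046))
# socket
dark=(V<140);dark[:198]=0;dark[209:]=0;dark[:,:279]=0;dark[:,289:]=0
ys_,xs_=np.where(dark);print('hole',xs_.mean(),ys_.mean(),len(xs_),onz(t,(xs_.mean(),ys_.mean()),.042))
a=px(283,204,20,157,148);b=px(285,233,20,150,85)
print('sock top',onz(t,a,.046),'scene',onz(s,b,.046),tri(t,a,s,b))
C=onz(s,b,.046);o,_=ray(s,b)
print('dir to scene cam deg',np.degrees(np.arctan2(*(o-C)[[1,0]])))
for x,y in((115,167),(143,171),(170,172)):print(onz(s,px(285,233,20,x,y),.026))
# other sockets / check calib: stud top tri
print('stud top proj guess',onz(s,px(329,185,20,150,82),.068))
D=onz(t,tp,.046);print(proj(t,[D[0],D[1],.068]),proj(s,[D[0],D[1],.068]))
E
```

```text
board [[0.6773, 0.2958, 0.018], [0.6835, 0.0057, 0.018], [0.5182, 0.0013, 0.018], [0.512, 0.2896, 0.018]]
0.2901695404480232 -88.77816425755124
0.16529735166025775 -178.48083027826868
0.2883446446345081 91.22857818885872
0.16535082153211833 2.1514590971263474
handle dx/dy deg -0.27754111831345946 [-0.00484404  0.57559961] 27
disc top [0.57508217 0.05735086] 0.016540032075955818
disc hand top [0.57434439 0.05386656 0.046     ] scene [0.57424637 0.05367231 0.046     ]
hole 283.2391304347826 203.5108695652174 92 [ 0.58492207 -0.12650716  0.042     ]
sock top [ 0.58515669 -0.12711939  0.046     ] scene [ 0.58475874 -0.12974404  0.046     ] (array([ 0.58447678, -0.12770391,  0.04479702]), [np.float64(0.0009610349858645311), np.float64(0.000961034985864539)])
dir to scene cam deg -54.38543299770814
[ 0.582803   -0.14329431  0.026     ]
[ 0.59000378 -0.14040692  0.026     ]
[ 0.59618112 -0.1365758   0.026     ]
stud top proj guess [0.57410922 0.05381864 0.068     ]
[[203.82772702 205.71307691]] [[328.66817373 175.52178207]]
```

```bash
cat >> h.py <<'E'
def go(x,y,z,yaw):
    s=manip.sense();p=np.array(s['tool_pos']);from scipy.spatial.transform import Rotation as Ro
    q=np.array(s['tcp_rot']);R=Ro.from_quat(q[[1,2,3,0]]).as_matrix()
    print('t',s['time'],'p',p.round(4),'yaw',np.degrees(np.arctan2(R[1,0],R[0,0])).round(2),'zax',R[:,2].round(4),'f',np.round(s['ft_force'],2),'w',round(s['gripper_width'],4),'g',s['grip_force'])
    f=np.radians(yaw);B=np.array([[np.cos(f),np.sin(f),0],[np.sin(f),-np.cos(f),0],[0,0,-1]])
    print('turn',np.degrees(np.arctan2(R[1,0],R[0,0]))-yaw,'then shift mm',(B.T@(np.array([x,y,z])-p)*1000).round(2))
E
python3 -c "
from h import *
print(manip.grasp_offset);go(.5848,-.128,.12,26)"
```

```text
0.0187
t 0.1 p [ 0.1992 -0.5121  0.2306] yaw 21.24 zax [-3.0e-04  1.7e-03 -1.0e+00] f [ 0.32 -0.12 -0.28] w 0.0854 g 0.0
turn -4.756069704168588 then shift mm [ 514.95 -176.23  110.55]
```

Call:
apply_moves:
  increments:
    - [0,0,0,-5,1]
    - [0.0368,-0.0125,0,0,1]
    - [0.0368,-0.0125,0,0,1]
    - [0.0368,-0.0125,0,0,1]
    - [0.0368,-0.0125,0,0,1]
    - [0.0368,-0.0125,0,0,1]
    - [0.0368,-0.0125,0,0,1]
    - [0.0368,-0.0125,0,0,1]
    - [0.0368,-0.0125,0,0,1]
    - [0.0368,-0.0125,0,0,1]

```text
time: 0.93
tool_pos: [0.4475, -0.2635, 0.231]
tcp_rot: [-0.0, 0.974, 0.227, -0.0]
ft_force: [0.4, -1.3, 0.8]
gripper_width: 0.0854
grip_force: 0.0
```

```bash
python3 -c "
from h import *
go(.5848,-.128,.12,26)"
```

```text
t 0.9333 p [ 0.4475 -0.2635  0.231 ] yaw 26.24 zax [-4.e-04  4.e-04 -1.e+00] f [ 0.36 -1.34  0.85] w 0.0854 g 0.0
turn 0.2378596814588363 then shift mm [182.81 -61.56 111.04]
```

Call:
apply_moves:
  increments:
    - [0.0365,-0.0123,0,0,1]
    - [0.0365,-0.0123,0,0,1]
    - [0.0365,-0.0123,0,0,1]
    - [0.0365,-0.0123,0,0,1]
    - [0.0365,-0.0123,0,0,1]
    - [0,0,0.037,0,1]
    - [0,0,0.037,0,1]
    - [0,0,0.037,0,1]
    - [0,0,0,0,1]
    - [0,0,0,0,1]

```text
time: 1.77
tool_pos: [0.5815, -0.1286, 0.1184]
tcp_rot: [-0.002, 0.974, 0.227, -0.002]
ft_force: [-0.3, 0.4, 0.6]
gripper_width: 0.0854
grip_force: 0.0
```

Run:
```python
from h import *
go(.5848,-.128,.017,26)
t=cap('top','t1.png');s=cap('scene','s1.png')
p=manip.sense()['tool_pos']
print(proj(t,p),proj(s,p))
def cr(i,u,v,r):return cv2.resize(i[v-r:v+r,u-r:u+r,::-1],(400,400),interpolation=cv2.INTER_CUBIC)
cv2.imwrite('pics/c1.png',cv2.convertScaleAbs(np.hstack([cr(t['pixels'],284,204,50),cr(s['pixels'],285,210,50)]),alpha=1.4))
```

```text
t 1.7667 p [ 0.5815 -0.1286  0.1184] yaw 26.25 zax [-0.0054  0.0023 -1.    ] f [-0.28  0.44  0.57] w 0.0854 g 0.0
turn 0.25414953137673635 then shift mm [  3.25   0.93 101.41]
[[284.80264764 201.30432183]] [[284.19251773 191.6303173 ]]
```

View pics/c1.png

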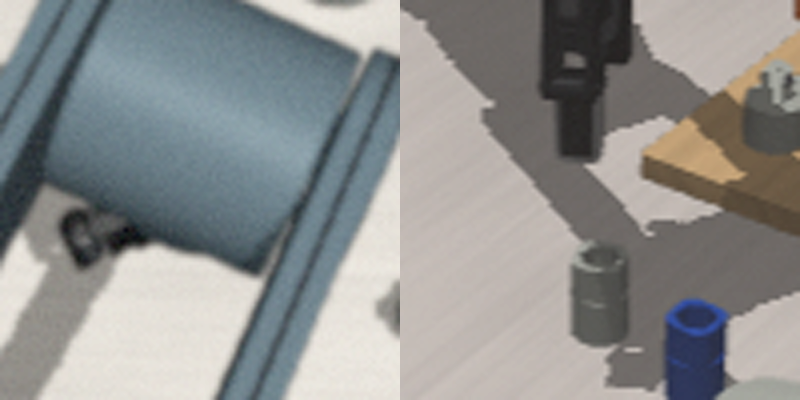

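The crop shows the scene view with the near finger lined up in front of the socket (socket at crop (600,295), projected TCP column 597). The arm blocks the top view. Next I descend with a small correction.

Call:
apply_moves:
  increments:
    - [0.003,0.001,0.03,0,1]
    - [0,0,0.03,0,1]
    - [0,0,0,0,1]
    - [0,0,0,0,1]

```text
time: 2.2
tool_pos: [0.5864, -0.1293, 0.0616]
tcp_rot: [0.0, 0.974, 0.227, 0.0]
ft_force: [0.8, 0.1, 0.8]
gripper_width: 0.0852
grip_force: 0.0
```

```bash
python3 -c "
from h import *
go(.5848,-.128,.017,26)"
```

```text
t 2.2 p [ 0.5864 -0.1293  0.0616] yaw 26.22 zax [ 1.e-04 -0.e+00 -1.e+00] f [0.8  0.06 0.85] w 0.0852 g 0.0
turn 0.22098259772609907 then shift mm [-0.89 -1.92 44.56]
```

Call:
apply_moves:
  increments:
    - [-0.001,-0.002,0.015,0,1]
    - [0,0,0.015,0,1]
    - [0,0,0.0145,0,1]
    - [0,0,0,0,1]
    - [0,0,0,0,1]
    - [0,0,0,0,1]

```text
time: 2.7
tool_pos: [0.5862, -0.1284, 0.0184]
tcp_rot: [0.001, 0.974, 0.227, 0.002]
ft_force: [0.2, -0.6, -0.3]
gripper_width: 0.0852
grip_force: 0.0
```

Call:
apply_moves:
  increments:
    - [0,0,0,0,0.6]
    - [0,0,0,0,0.4]
    - [0,0,0,0,0.2]
    - [0,0,0,0,0.2]
    - [0,0,0,0,0]
    - [0,0,0,0,0]
    - [0,0,0,0,0]
    - [0,0,0,0,0]
    - [0,0,0,0,0]
  force: 50

```text
time: 3.45
tool_pos: [0.5847, -0.1277, 0.0164]
tcp_rot: [0.0, 0.974, 0.227, 0.0]
ft_force: [-1.0, 0.1, 5.8]
gripper_width: 0.0272
grip_force: 49.0
```

```bash
python3 -c "
from h import *
go(.5848,-.128,.017,26)"
```

```text
t 3.45 p [ 0.5847 -0.1277  0.0164] yaw 26.25 zax [ 5.e-04 -2.e-04 -1.e+00] f [-0.98  0.15  5.8 ] w 0.0272 g 48.99208417162299
turn 0.2462318128792802 then shift mm [-0.02  0.36 -0.57]
```

Call:
apply_moves:
  increments:
    - [0,0,0,0,0]
    - [0,0,0,0,0]
    - [0,0,0,0,0]
    - [0,0,-0.005,0,0]
    - [0,0,-0.02,0,0]
    - [0,0,-0.035,0,0]
    - [0,0,-0.035,0,0]
    - [0,0,0,0,0]
    - [0,0,0,0,0]
    - [0,0,0,0,0]

```text
time: 4.28
tool_pos: [0.5838, -0.1273, 0.1102]
tcp_rot: [-0.0, 0.974, 0.227, -0.0]
ft_force: [-0.3, 0.3, -2.5]
gripper_width: 0.0276
grip_force: 49.6
```

```bash
python3 -c "
from h import *
go(.5743,.0538,.125,0.7)
s=cap('scene','s2.png');p=manip.sense()['tool_pos'];print(proj(s,p))
u,v=proj(s,p)[0].astype(int);r=20
im=s['pixels'][v-r-5:v+r-5+10,u-r-5:u+r+5,::-1];cv2.imwrite('pics/c2.png',cv2.convertScaleAbs(cv2.resize(im,(500,500),interpolation=2),alpha=1.4))
"
```

```text
t 4.2833 p [ 0.5838 -0.1273  0.1102] yaw 26.25 zax [-1.1e-03  5.0e-04 -1.0e+00] f [-0.27  0.33 -2.46] w 0.0276 g 49.60189277306199
turn 25.545593281323153 then shift mm [  -7.29 -181.23  -14.81]
[[284.65676082 196.47972239]]
```

View pics/c2.png

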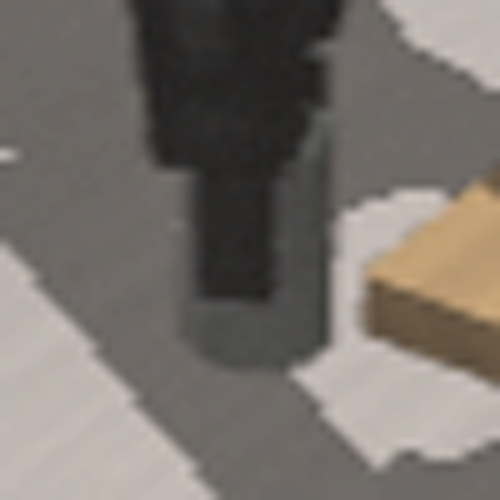

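The crop shows the socket hanging from the gripper clear of the bench, its foot below the near finger's tip. Now I turn, raise and carry it above the stud.

Call:
apply_moves:
  increments:
    - [0,0,-0.004,6.4,0]
    - [0,0,-0.004,6.4,0]
    - [0,0,-0.004,6.4,0]
    - [0,0,-0.003,6.3,0]
    - [-0.001,-0.02,0,0,0]
    - [-0.0015,-0.035,0,0,0]
    - [-0.0015,-0.035,0,0,0]
    - [-0.0015,-0.035,0,0,0]
    - [-0.0015,-0.035,0,0,0]
    - [0,-0.021,0,0,0]

```text
time: 5.17
tool_pos: [0.5728, 0.0567, 0.1235]
tcp_rot: [-0.001, 1.0, 0.007, -0.002]
ft_force: [0.1, -0.4, -2.1]
gripper_width: 0.0273
grip_force: 49.7
```

Call:
apply_moves:
  increments:
    - [0,0,0,0,0]
    - [0,0,0,0,0]
    - [0,0,0,0,0]
    - [0,0,0,0,0]

```text
time: 5.5
tool_pos: [0.5748, 0.0522, 0.1249]
tcp_rot: [0.0, 1.0, 0.006, -0.001]
ft_force: [0.2, -0.5, -2.1]
gripper_width: 0.0273
grip_force: 49.7
```

```bash
python3 -c "
from h import *
go(.5743,.0538,.1,0.7)
s=cap('scene','s3.png');p=manip.sense()['tool_pos'];print(proj(s,p),proj(s,[.5743,.0538,.068]),proj(s,[p[0],p[1],p[2]-.0165]))
u,v=328,165;r=20
t=cap('top','t3.png');
f=lambda im:cv2.convertScaleAbs(cv2.resize(im[...,::-1],(400,600),interpolation=2),alpha=1.6)
cv2.imwrite('pics/c3.png',np.hstack([f(s['pixels'][v-30:v+30,u-20:u+20]),f(t['pixels'][170:245,180:230])]))
"
```

```text
t 5.5 p [0.5748 0.0522 0.1249] yaw 0.69 zax [-1.6e-03 -2.0e-04 -1.0e+00] f [ 0.19 -0.48 -2.11] w 0.0273 g 49.68580914661288
turn -0.014205582611797385 then shift mm [-0.48 -1.59 24.9 ]
[[329.59737031 153.0386752 ]] [[328.63540299 175.52826288]] [[329.26718394 159.77279952]]
```

View pics/c3.png

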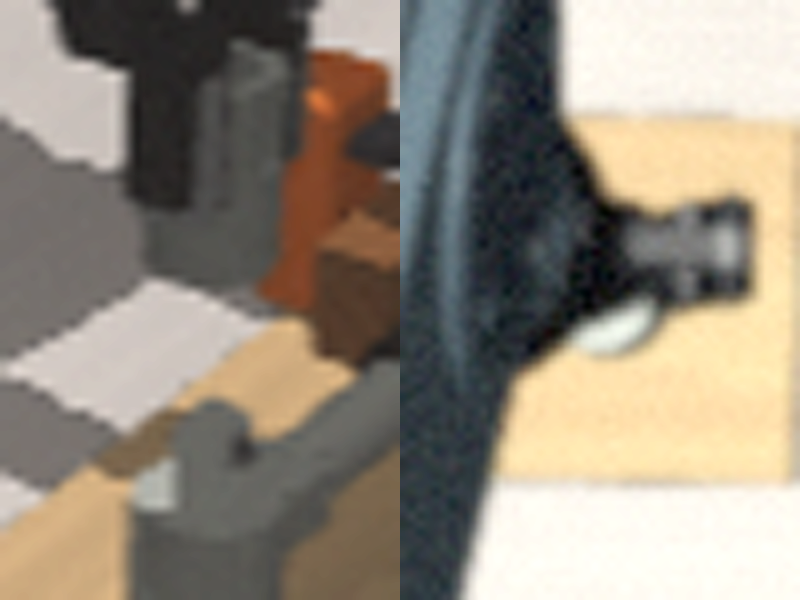

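The crop shows the socket hanging above the stud, with the socket's bottom centred at crop column ~211 and the stud at ~212. The top view is blocked by the arm. Next I lower it close to the stud top.

Call:
apply_moves:
  increments:
    - [-0.0005,-0.0016,0.01,0,0]
    - [0,0,0.012,0,0]
    - [0,0,0.012,0,0]
    - [0,0,0,0,0]
    - [0,0,0,0,0]
    - [0,0,0,0,0]
    - [0,0,0,0,0]

```text
time: 6.18
tool_pos: [0.5752, 0.0547, 0.0925]
tcp_rot: [0.0, 1.0, 0.006, 0.001]
ft_force: [-0.6, -0.3, -1.4]
gripper_width: 0.0273
grip_force: 49.7
```

```bash
python3 -c "
from h import *
go(.5743,.0538,.0845,0.7)
s=cap('scene','s4.png')
f=lambda im:cv2.convertScaleAbs(cv2.resize(im[...,::-1],(600,600),interpolation=2),alpha=1.6)
cv2.imwrite('pics/c4.png',f(s['pixels'][150:200,304:354]))
"
```

```text
t 6.1833 p [0.5752 0.0547 0.0925] yaw 0.73 zax [ 1.3e-03 -1.0e-04 -1.0e+00] f [-0.59 -0.26 -1.44] w 0.0273 g 49.70017472282052
turn 0.02961449700471286 then shift mm [-0.91  0.84  7.98]
```

View pics/c4.png

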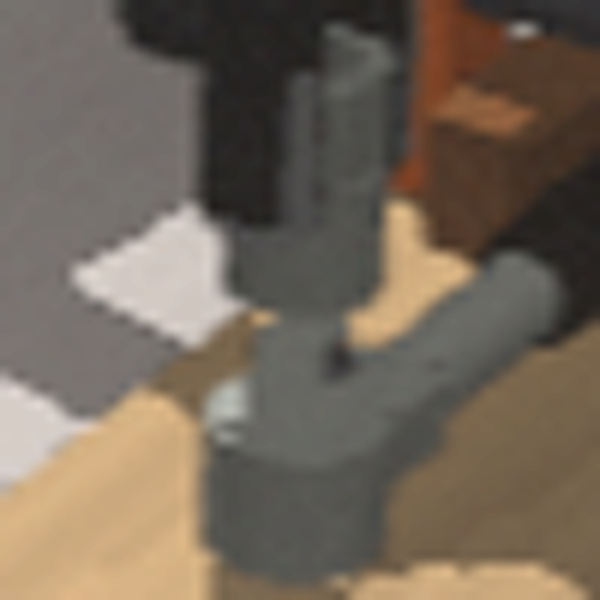

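The crop shows the socket foot (centre at crop column ~306) just above the stud (~302), agreeing with the measured offset of about 1 mm. I'll correct that and lower it in small steps.

Call:
apply_moves:
  increments:
    - [-0.0007,0.0007,0.004,0,0]
    - [0,0,0.004,0,0]
    - [0,0,0,0,0]
    - [0,0,0,0,0]
    - [0,0,0,0,0]
    - [0,0,0,0,0]

```text
time: 6.73
tool_pos: [0.5738, 0.0544, 0.0838]
tcp_rot: [-0.0, 1.0, 0.007, -0.0]
ft_force: [-0.5, 0.2, -1.9]
gripper_width: 0.0271
grip_force: 49.7
```

Call:
apply_moves:
  increments:
    - [0,0,0.001,0,0]
    - [0,0,0.001,0,0]
    - [0,0,0.001,0,0]
    - [0,0,0,0,0]
    - [0,0,0,0,0]

```text
time: 7.15
tool_pos: [0.5745, 0.055, 0.0815]
tcp_rot: [-0.001, 1.0, 0.006, 0.001]
ft_force: [-0.4, 5.6, 4.7]
gripper_width: 0.0277
grip_force: 50.3
```

```bash
python3 -c "
from h import *
go(.5743,.0538,.0625,0.7);print(manip.sense()['torque'])"
```

```text
t 7.15 p [0.5745 0.055  0.0815] yaw 0.74 zax [ 0.0016  0.0012 -1.    ] f [-0.45  5.57  4.66] w 0.0277 g 50.29391488060355
turn 0.03912250102186421 then shift mm [-0.21  1.15 19.03]
[ 1.04064007e+00  4.37402814e-03 -6.87885442e-04]
```

The stud's taper is pushing the tool toward +y, so I'll yield that way.

Call:
apply_moves:
  increments:
    - [0,-0.001,0,0,0]
    - [0,0,0,0,0]
    - [0,0,0,0,0]
    - [0,0,0,0,0]

```text
time: 7.48
tool_pos: [0.5743, 0.0554, 0.0811]
tcp_rot: [-0.0, 1.0, 0.006, 0.0]
ft_force: [1.4, 4.3, 4.6]
gripper_width: 0.0275
grip_force: 50.3
```

```bash
python3 -c "
from h import *
go(.5743,.0538,.0625,0.7);print(manip.sense()['torque'])"
```

```text
t 7.4833 p [0.5743 0.0554 0.0811] yaw 0.74 zax [ 9.e-04  3.e-04 -1.e+00] f [1.38 4.3  4.61] w 0.0275 g 50.26615792885423
turn 0.04398673994259017 then shift mm [-0.    1.55 18.58]
[ 0.87449934 -0.19198391  0.01367184]
```

Call:
apply_moves:
  increments:
    - [0,-0.001,0,0,0]
    - [0,0,0,0,0]
    - [0,0,0,0,0]
    - [0,0,0,0,0]
    - [0,0,0,0,0]

```text
time: 7.9
tool_pos: [0.5738, 0.056, 0.0806]
tcp_rot: [0.0, 1.0, 0.006, -0.0]
ft_force: [0.8, 1.0, 0.6]
gripper_width: 0.0278
grip_force: 50.0
```

```bash
python3 -c "
from h import *
go(.5743,.0538,.0625,0.7);print(manip.sense()['torque'])"
```

```text
t 7.9 p [0.5738 0.056  0.0806] yaw 0.74 zax [-3.e-04 -2.e-04 -1.e+00] f [0.8  1.01 0.64] w 0.0278 g 49.98571369796991
turn 0.04236469429252798 then shift mm [ 0.46  2.21 18.1 ]
[ 0.33382325 -0.17599152 -0.03336861]
```

Call:
apply_moves:
  increments:
    - [0,-0.0005,0.001,0,0]
    - [0,0,0.001,0,0]
    - [0,0,0,0,0]
    - [0,0,0,0,0]
    - [0,0,0,0,0]

```text
time: 8.32
tool_pos: [0.5739, 0.0566, 0.0785]
tcp_rot: [0.0, 1.0, 0.007, -0.0]
ft_force: [1.4, 1.8, -1.4]
gripper_width: 0.0274
grip_force: 49.7
```

```bash
python3 -c "
from h import *
go(.5743,.0538,.0625,0.7);print(manip.sense()['torque'])"
```

```text
t 8.3167 p [0.5739 0.0566 0.0785] yaw 0.75 zax [-1.e-04 -0.e+00 -1.e+00] f [ 1.44  1.81 -1.44] w 0.0274 g 49.69086980447173
turn 0.045523898225397375 then shift mm [ 0.37  2.82 16.03]
[ 0.38858878 -0.44804938  0.07231096]
```

Call:
apply_moves:
  increments:
    - [0.0002,-0.0003,0.001,0,0]
    - [0,0,0.001,0,0]
    - [0,0,0.0005,0,0]
    - [0,0,0,0,0]
    - [0,0,0,0,0]

```text
time: 8.73
tool_pos: [0.5743, 0.0568, 0.0766]
tcp_rot: [0.0, 1.0, 0.007, 0.0]
ft_force: [0.8, 1.2, 4.1]
gripper_width: 0.0278
grip_force: 50.2
```

Call:
apply_moves:
  increments:
    - [0,0,0.0005,0,0]
    - [0,0,0.0005,0,0]
    - [0,0,0,0,0]
    - [0,0,0,0,0]

```text
time: 9.07
tool_pos: [0.5743, 0.0569, 0.0755]
tcp_rot: [0.0, 1.0, 0.006, 0.0]
ft_force: [1.6, 1.0, 5.3]
gripper_width: 0.0274
grip_force: 50.3
```

```bash
python3 -c "
from h import *
go(.5743,.0538,.0625,0.7);print(manip.sense()['torque'])"
```

```text
t 9.0667 p [0.5743 0.0569 0.0755] yaw 0.74 zax [ 5.e-04 -1.e-04 -1.e+00] f [1.62 1.   5.29] w 0.0274 g 50.309010185301304
turn 0.04430754771152001 then shift mm [-1.000e-02  3.080e+00  1.304e+01]
[ 0.16671781 -0.21835143 -0.00508913]
```

Call:
apply_moves:
  increments:
    - [0,0,0.0005,0,0]
    - [0,0,0.0005,0,0]
    - [0,0,0,0,0]
    - [0,0,0,0,0]

```text
time: 9.4
tool_pos: [0.5741, 0.0569, 0.0739]
tcp_rot: [0.0, 1.0, 0.007, -0.0]
ft_force: [2.3, 0.3, 0.8]
gripper_width: 0.0273
grip_force: 49.9
```

Call:
apply_moves:
  increments:
    - [0,0,0.0005,0,0]
    - [0,0,0.0005,0,0]
    - [0,0,0,0,0]
    - [0,0,0,0,0]

```text
time: 9.73
tool_pos: [0.574, 0.0569, 0.0731]
tcp_rot: [0.0, 1.0, 0.007, -0.0]
ft_force: [2.8, 0.4, -0.1]
gripper_width: 0.0276
grip_force: 49.8
```

Call:
apply_moves:
  increments:
    - [0.0004,0,0.001,0,0]
    - [0,0,0.001,0,0]
    - [0,0,0.001,0,0]
    - [0,0,0,0,0]
    - [0,0,0,0,0]

```text
time: 10.15
tool_pos: [0.5742, 0.0569, 0.0699]
tcp_rot: [-0.0, 1.0, 0.006, -0.0]
ft_force: [1.6, 0.6, -0.7]
gripper_width: 0.0274
grip_force: 49.8
```

Call:
apply_moves:
  increments:
    - [0,0,0.001,0,0]
    - [0,0,0.001,0,0]
    - [0,0,0.001,0,0]
    - [0,0,0,0,0]
    - [0,0,0,0,0]

```text
time: 10.57
tool_pos: [0.5743, 0.057, 0.067]
tcp_rot: [-0.0, 1.0, 0.007, -0.0]
ft_force: [2.4, 0.6, -2.6]
gripper_width: 0.0276
grip_force: 49.7
```

Call:
apply_moves:
  increments:
    - [0,0,0.001,0,0]
    - [0,0,0.001,0,0]
    - [0,0,0,0,0]
    - [0,0,0,0,0]

```text
time: 10.9
tool_pos: [0.5743, 0.057, 0.0651]
tcp_rot: [-0.0, 1.0, 0.007, -0.0]
ft_force: [0.6, 0.7, -2.7]
gripper_width: 0.0276
grip_force: 49.7
```

Call:
apply_moves:
  increments:
    - [0,0,0.001,0,0]
    - [0,0,0.0005,0,0]
    - [0,0,0,0,0]
    - [0,0,0,0,0]

```text
time: 11.23
tool_pos: [0.5743, 0.057, 0.0637]
tcp_rot: [-0.0, 1.0, 0.007, -0.0]
ft_force: [1.7, -0.3, -2.1]
gripper_width: 0.0275
grip_force: 49.7
```

Call:
apply_moves:
  increments:
    - [0,0,0.0005,0,0]
    - [0,0,0.0005,0,0]
    - [0,0,0,0,0]
    - [0,0,0,0,0]

```text
time: 11.57
tool_pos: [0.5744, 0.057, 0.0627]
tcp_rot: [-0.0, 1.0, 0.006, -0.0]
ft_force: [1.6, -0.4, -2.1]
gripper_width: 0.0275
grip_force: 49.7
```

Call:
apply_moves:
  increments:
    - [0,0,0.0005,0,0]
    - [0,0,0,0,0]
    - [0,0,0,0,0]

```text
time: 11.82
tool_pos: [0.5746, 0.057, 0.0625]
tcp_rot: [0.0, 1.0, 0.007, 0.0]
ft_force: [0.9, 0.6, 0.1]
gripper_width: 0.0272
grip_force: 49.9
```

Call:
apply_moves:
  increments:
    - [0,0,0.0005,0,0]
    - [0,0,0,0,0]
    - [0,0,0,0,0]

```text
time: 12.07
tool_pos: [0.5746, 0.057, 0.0624]
tcp_rot: [0.0, 1.0, 0.007, 0.0]
ft_force: [-1.7, 0.3, 5.6]
gripper_width: 0.027
grip_force: 50.3
```

Call:
apply_moves:
  increments:
    - [0,0,0.0005,0,0]
    - [0,0,0,0,0]
    - [0,0,0,0,0]

```text
time: 12.32
tool_pos: [0.5747, 0.057, 0.0624]
tcp_rot: [0.0, 1.0, 0.007, 0.0]
ft_force: [-2.7, 1.5, 8.6]
gripper_width: 0.0272
grip_force: 50.7
```

It is home: a hard stop at TCP z = 0.0624, where the foot should be. Now I take up the play.

Call:
apply_moves:
  increments:
    - [0,0,-0.001,0,0]
    - [0,0,-0.001,0,0]
    - [0,0,-0.0005,0,0]
    - [0,0,0,0,0]
    - [0,0,0,0,0]

```text
time: 12.73
tool_pos: [0.5744, 0.057, 0.0635]
tcp_rot: [-0.0, 1.0, 0.006, -0.0]
ft_force: [1.2, -0.4, -3.8]
gripper_width: 0.0272
grip_force: 49.7
```

Call:
apply_moves:
  increments:
    - [0,0,-0.0005,0,0]
    - [0,0,-0.0005,0,0]
    - [0,0,0,0,0]
    - [0,0,0,0,0]

```text
time: 13.07
tool_pos: [0.5744, 0.057, 0.0647]
tcp_rot: [-0.0, 1.0, 0.006, -0.0]
ft_force: [1.3, 0.1, -3.4]
gripper_width: 0.0276
grip_force: 49.6
```

Call:
apply_moves:
  increments:
    - [0,0,-0.0005,0,0]
    - [0,0,-0.0005,0,0]
    - [0,0,0,0,0]
    - [0,0,0,0,0]

```text
time: 13.4
tool_pos: [0.5744, 0.057, 0.0659]
tcp_rot: [0.0, 1.0, 0.006, 0.0]
ft_force: [1.3, 0.2, -1.6]
gripper_width: 0.0274
grip_force: 49.7
```

Call:
apply_moves:
  increments:
    - [0,0,-0.0005,0,0]
    - [0,0,-0.0005,0,0]
    - [0,0,0,0,0]
    - [0,0,0,0,0]

```text
time: 13.73
tool_pos: [0.5744, 0.057, 0.0669]
tcp_rot: [0.0, 1.0, 0.007, -0.0]
ft_force: [0.7, 0.4, -2.0]
gripper_width: 0.0276
grip_force: 49.7
```

Call:
apply_moves:
  increments:
    - [0,0,-0.0005,0,0]
    - [0,0,0,0,0]
    - [0,0,0,0,0]

```text
time: 13.98
tool_pos: [0.5745, 0.057, 0.0674]
tcp_rot: [-0.0, 1.0, 0.007, -0.0]
ft_force: [2.0, -0.4, -0.7]
gripper_width: 0.0271
grip_force: 49.7
```

Call:
apply_moves:
  increments:
    - [0,0,-0.0005,0,0]
    - [0,0,0,0,0]
    - [0,0,0,0,0]

```text
time: 14.23
tool_pos: [0.5745, 0.057, 0.0679]
tcp_rot: [0.0, 1.0, 0.006, 0.0]
ft_force: [0.5, -0.0, -2.5]
gripper_width: 0.0274
grip_force: 49.7
```

Call:
apply_moves:
  increments:
    - [0,0,-0.0005,0,0]
    - [0,0,0,0,0]
    - [0,0,0,0,0]

```text
time: 14.48
tool_pos: [0.5745, 0.057, 0.0684]
tcp_rot: [0.0, 1.0, 0.007, 0.0]
ft_force: [0.2, 0.3, -2.0]
gripper_width: 0.0275
grip_force: 49.7
```

Call:
apply_moves:
  increments:
    - [0,0,-0.0004,0,0]
    - [0,0,0,0,0]
    - [0,0,0,0,0]

```text
time: 14.73
tool_pos: [0.5745, 0.057, 0.0687]
tcp_rot: [-0.0, 1.0, 0.007, -0.0]
ft_force: [0.2, 0.6, -1.6]
gripper_width: 0.0273
grip_force: 49.7
```

Call:
apply_moves:
  increments:
    - [0,0,-0.0004,0,0]
    - [0,0,0,0,0]
    - [0,0,0,0,0]

```text
time: 14.98
tool_pos: [0.5744, 0.057, 0.069]
tcp_rot: [-0.0, 1.0, 0.007, -0.0]
ft_force: [0.8, 0.1, -3.3]
gripper_width: 0.0272
grip_force: 49.7
```

Call:
apply_moves:
  increments:
    - [0,0,-0.0004,0,0]
    - [0,0,0,0,0]
    - [0,0,0,0,0]

```text
time: 15.23
tool_pos: [0.5744, 0.057, 0.0691]
tcp_rot: [-0.0, 1.0, 0.006, -0.0]
ft_force: [3.7, 0.3, -7.1]
gripper_width: 0.0271
grip_force: 49.9
```

Call:
apply_moves:
  increments:
    - [0,0,-0.0004,0,0]
    - [0,0,0,0,0]
    - [0,0,0,0,0]

```text
time: 15.48
tool_pos: [0.5743, 0.057, 0.0693]
tcp_rot: [-0.0, 1.0, 0.006, -0.0]
ft_force: [4.1, 0.6, -12.6]
gripper_width: 0.0272
grip_force: 50.1
```

The hard stop is found. I'll trim to 12 N net of the socket's weight (the reading should be about -14) and hold.

Call:
apply_moves:
  increments:
    - [0,0,-0.0001,0,0]
    - [0,0,0,0,0]
    - [0,0,0,0,0]

```text
time: 15.73
tool_pos: [0.5742, 0.057, 0.0694]
tcp_rot: [-0.0, 1.0, 0.006, -0.0]
ft_force: [3.8, -0.1, -16.3]
gripper_width: 0.0272
grip_force: 50.3
```

Call:
apply_moves:
  increments:
    - [0,0,0,0,0]

```text
time: 15.82
tool_pos: [0.5742, 0.057, 0.0694]
tcp_rot: [-0.0, 1.0, 0.006, -0.0]
ft_force: [4.7, -0.2, -16.7]
gripper_width: 0.0268
grip_force: 50.4
```

Call:
apply_moves:
  increments:
    - [0,0,0,0,0]

```text
time: 15.9
tool_pos: [0.5742, 0.057, 0.0695]
tcp_rot: [-0.0, 1.0, 0.007, -0.0]
ft_force: [4.9, -0.9, -18.1]
gripper_width: 0.0272
grip_force: 50.4
```

Call:
apply_moves:
  increments:
    - [0,0,0.0004,0,0]

```text
time: 15.98
tool_pos: [0.5742, 0.057, 0.0694]
tcp_rot: [-0.0, 1.0, 0.006, -0.0]
ft_force: [3.4, -0.2, -13.5]
gripper_width: 0.0273
grip_force: 50.7
```

Call:
apply_moves:
  increments:
    - [0,0,0,0,0]

```text
time: 16.07
tool_pos: [0.5742, 0.057, 0.0694]
tcp_rot: [-0.0, 1.0, 0.007, -0.0]
ft_force: [3.9, 0.2, -17.1]
gripper_width: 0.0273
grip_force: 50.6
```

Call:
apply_moves:
  increments:
    - [0,0,0,0,0]

```text
time: 16.15
tool_pos: [0.5743, 0.057, 0.0694]
tcp_rot: [-0.0, 1.0, 0.007, -0.0]
ft_force: [4.7, 0.2, -16.5]
gripper_width: 0.0273
grip_force: 50.5
```

Call:
apply_moves:
  increments:
    - [0,0,0.0002,0,0]
    - [0,0,0,0,0]

```text
time: 16.32
tool_pos: [0.5743, 0.057, 0.0694]
tcp_rot: [-0.0, 1.0, 0.007, -0.0]
ft_force: [2.9, -1.4, -14.7]
gripper_width: 0.0277
grip_force: 50.6
```

Call:
apply_moves:
  increments:
    - [0,0,0,0,0]

```text
time: 16.4
tool_pos: [0.5743, 0.057, 0.0694]
tcp_rot: [-0.0, 1.0, 0.007, -0.0]
ft_force: [2.8, 0.3, -14.7]
gripper_width: 0.0272
grip_force: 50.6
```

Call:
apply_moves:
  increments:
    - [0,0,0,0,0]

```text
time: 16.48
tool_pos: [0.5743, 0.057, 0.0694]
tcp_rot: [-0.0, 1.0, 0.007, -0.0]
ft_force: [3.6, 0.2, -15.2]
gripper_width: 0.0275
grip_force: 50.6
```

Call:
apply_moves:
  increments:
    - [0,0,0,0,0]

```text
time: 16.57
tool_pos: [0.5743, 0.057, 0.0694]
tcp_rot: [-0.0, 1.0, 0.007, -0.0]
ft_force: [3.6, -1.0, -15.1]
gripper_width: 0.0273
grip_force: 50.6
```

Call:
apply_moves:
  increments:
    - [0,0,0.0001,0,0]
    - [0,0,0,0,0]
    - [0,0,0,0,0]

```text
time: 16.82
tool_pos: [0.5744, 0.057, 0.0694]
tcp_rot: [-0.0, 1.0, 0.007, -0.0]
ft_force: [2.9, -0.7, -13.2]
gripper_width: 0.0272
grip_force: 50.7
```

Call:
apply_moves:
  increments:
    - [0,0,0,0,0]
    - [0,0,0,0,0]

```text
time: 16.98
tool_pos: [0.5744, 0.057, 0.0694]
tcp_rot: [0.0, 1.0, 0.007, -0.0]
ft_force: [2.5, -0.3, -13.8]
gripper_width: 0.0273
grip_force: 50.7
```

Call:
apply_moves:
  increments:
    - [0,0,0,0,0]
    - [0,0,0,0,0]

```text
time: 17.15
tool_pos: [0.5744, 0.057, 0.0694]
tcp_rot: [0.0, 1.0, 0.007, -0.0]
ft_force: [2.0, 0.4, -12.8]
gripper_width: 0.0275
grip_force: 50.8
```

Call:
apply_moves:
  increments:
    - [0,0,0,0,0]
    - [0,0,0,0,0]

```text
time: 17.32
tool_pos: [0.5744, 0.057, 0.0694]
tcp_rot: [-0.0, 1.0, 0.006, -0.0]
ft_force: [2.0, -0.6, -12.3]
gripper_width: 0.0273
grip_force: 50.8
```

Call:
apply_moves:
  increments:
    - [0,0,0,0,0]
    - [0,0,0,0,0]

```text
time: 17.48
tool_pos: [0.5744, 0.057, 0.0694]
tcp_rot: [-0.0, 1.0, 0.006, -0.0]
ft_force: [1.2, -0.5, -12.0]
gripper_width: 0.027
grip_force: 50.8
```

Call:
apply_moves:
  increments:
    - [0,0,-0.0001,0,0]
    - [0,0,0,0,0]
    - [0,0,0,0,0]

```text
time: 17.73
tool_pos: [0.5744, 0.057, 0.0694]
tcp_rot: [-0.0, 1.0, 0.007, -0.0]
ft_force: [2.1, -0.2, -13.1]
gripper_width: 0.0275
grip_force: 50.8
```

Call:
apply_moves:
  increments:
    - [0,0,0,0,0]
    - [0,0,0,0,0]
    - [0,0,0,0,0]

```text
time: 17.98
tool_pos: [0.5744, 0.057, 0.0694]
tcp_rot: [-0.0, 1.0, 0.006, -0.0]
ft_force: [0.6, -0.1, -12.9]
gripper_width: 0.0272
grip_force: 50.8
```

Call:
apply_moves:
  increments:
    - [0,0,0,0,0]
    - [0,0,0,0,0]
    - [0,0,0,0,0]

```text
time: 18.23
tool_pos: [0.5744, 0.057, 0.0694]
tcp_rot: [-0.0, 1.0, 0.007, -0.0]
ft_force: [0.8, 0.3, -13.0]
gripper_width: 0.0274
grip_force: 50.8
```

Call:
apply_moves:
  increments:
    - [0,0,0,0,0]
    - [0,0,0,0,0]
    - [0,0,0,0,0]

```text
time: 18.48
tool_pos: [0.5744, 0.057, 0.0694]
tcp_rot: [-0.0, 1.0, 0.006, -0.0]
ft_force: [1.0, 0.3, -13.0]
gripper_width: 0.0271
grip_force: 50.8
```

Call:
apply_moves:
  increments:
    - [0,0,0,0,0]
    - [0,0,0,0,0]
    - [0,0,0,0,0]

```text
time: 18.73
tool_pos: [0.5744, 0.057, 0.0694]
tcp_rot: [-0.0, 1.0, 0.006, -0.0]
ft_force: [1.8, 0.8, -13.0]
gripper_width: 0.0274
grip_force: 50.8
```

It holds at -13.0, which is about 11 N net. I'll add 1 N and hold another 1.3 s so the pull is clearly 12 N on the latch.

Call:
apply_moves:
  increments:
    - [0,0,-0.0001,0,0]
    - [0,0,0,0,0]
    - [0,0,0,0,0]

```text
time: 18.98
tool_pos: [0.5744, 0.057, 0.0694]
tcp_rot: [-0.0, 1.0, 0.006, -0.0]
ft_force: [0.9, -0.1, -14.9]
gripper_width: 0.0273
grip_force: 50.7
```

Call:
apply_moves:
  increments:
    - [0,0,-2e-05,0,0]
    - [0,0,0,0,0]
    - [0,0,0,0,0]

```text
time: 19.23
tool_pos: [0.5744, 0.057, 0.0694]
tcp_rot: [-0.0, 1.0, 0.006, -0.0]
ft_force: [2.4, -0.5, -15.0]
gripper_width: 0.0272
grip_force: 50.6
```

Call:
apply_moves:
  increments:
    - [0,0,0,0,0]
    - [0,0,0,0,0]
    - [0,0,0,0,0]

```text
time: 19.48
tool_pos: [0.5744, 0.057, 0.0694]
tcp_rot: [-0.0, 1.0, 0.006, -0.0]
ft_force: [2.3, -0.2, -15.9]
gripper_width: 0.0269
grip_force: 50.6
```

Call:
apply_moves:
  increments:
    - [0,0,0,0,0]
    - [0,0,0,0,0]
    - [0,0,0,0,0]

```text
time: 19.73
tool_pos: [0.5744, 0.057, 0.0694]
tcp_rot: [-0.0, 1.0, 0.006, -0.0]
ft_force: [2.5, -0.1, -16.9]
gripper_width: 0.0272
grip_force: 50.6
```

Call:
apply_moves:
  increments:
    - [0,0,0,0,0]
    - [0,0,0,0,0]
    - [0,0,0,0,0]

```text
time: 19.98
tool_pos: [0.5744, 0.057, 0.0695]
tcp_rot: [-0.0, 1.0, 0.007, -0.0]
ft_force: [2.7, 0.4, -17.0]
gripper_width: 0.027
grip_force: 50.5
```

Call:
apply_moves:
  increments:
    - [0,0,0.00018,0,0]
    - [0,0,0,0,0]
    - [0,0,0,0,0]

```text
time: 20.23
tool_pos: [0.5744, 0.057, 0.0694]
tcp_rot: [-0.0, 1.0, 0.007, -0.0]
ft_force: [2.0, -0.4, -15.2]
gripper_width: 0.0274
grip_force: 50.6
```

Call:
apply_moves:
  increments:
    - [0,0,0,0,0]
    - [0,0,0,0,0]
    - [0,0,0,0,0]

```text
time: 20.48
tool_pos: [0.5744, 0.057, 0.0694]
tcp_rot: [0.0, 1.0, 0.007, 0.0]
ft_force: [1.2, 0.0, -15.4]
gripper_width: 0.0271
grip_force: 50.6
```

Call:
apply_moves:
  increments:
    - [0,0,0,0,0]
    - [0,0,0,0,0]
    - [0,0,0,0,0]

```text
time: 20.73
tool_pos: [0.5745, 0.057, 0.0694]
tcp_rot: [-0.0, 1.0, 0.006, 0.0]
ft_force: [1.2, 0.5, -14.1]
gripper_width: 0.027
grip_force: 50.7
```

Call:
apply_moves:
  increments:
    - [0,0,0,0,0]
    - [0,0,0,0,0]
    - [0,0,0,0,0]

```text
time: 20.98
tool_pos: [0.5745, 0.057, 0.0694]
tcp_rot: [0.0, 1.0, 0.007, 0.0]
ft_force: [1.2, -0.2, -14.6]
gripper_width: 0.0273
grip_force: 50.7
```

Call:
apply_moves:
  increments:
    - [0,0,0,0,0]
    - [0,0,0,0,0]
    - [0,0,0,0,0]

```text
time: 21.23
tool_pos: [0.5745, 0.057, 0.0694]
tcp_rot: [-0.0, 1.0, 0.006, -0.0]
ft_force: [1.5, 0.0, -13.5]
gripper_width: 0.0271
grip_force: 50.7
```

Call:
apply_moves:
  increments:
    - [0,0,-3e-05,0,0]
    - [0,0,0,0,0]
    - [0,0,0,0,0]
    - [0,0,0,0,0]
    - [0,0,0,0,0]
    - [0,0,0,0,0]

```text
time: 21.73
tool_pos: [0.5745, 0.057, 0.0694]
tcp_rot: [-0.0, 1.0, 0.007, 0.0]
ft_force: [0.8, 0.3, -14.1]
gripper_width: 0.0273
grip_force: 50.7
```

Call:
apply_moves:
  increments:
    - [0,0,0.001,0,0]
    - [0,0,0.001,0,0]
    - [0,0,0.001,0,0]
    - [0,0,0.001,0,0]
    - [0,0,0.001,0,0]
    - [0,0,0.001,0,0]
    - [0,0,0.0005,0,0]
    - [0,0,0,0,0]
    - [0,0,0,0,0]

```text
time: 22.48
tool_pos: [0.5748, 0.0569, 0.0629]
tcp_rot: [0.0, 1.0, 0.006, 0.0]
ft_force: [-0.5, 0.6, -1.3]
gripper_width: 0.0271
grip_force: 51.9
```

Call:
apply_moves:
  increments:
    - [0,0,0.0004,0,0]
    - [0,0,0,0,0]
    - [0,0,0,0,0.5]
    - [0,0,0,0,0.8]
    - [0,0,0,0,0.8]
    - [0,0,0,0,0.8]
    - [0,0,0,0,0.8]
    - [0,0,0,0,0.8]
    - [0,0,0,0,0.8]
    - [0,0,0,0,0.8]

```text
time: 23.32
tool_pos: [0.5745, 0.057, 0.0625]
tcp_rot: [0.0, 1.0, 0.007, 0.0]
ft_force: [0.6, 0.3, 0.6]
gripper_width: 0.0681
grip_force: 0.0
```

Call:
apply_moves:
  increments:
    - [0,0,-0.01,0,0.8]
    - [0,0,-0.02,0,0.8]
    - [0,0,-0.03,0,0.8]
    - [0,0,-0.035,0,0.8]
    - [0,0,-0.035,0,0.8]
    - [0,0,-0.03,0,0.8]
    - [-0.035,0,0,0,0.8]
    - [-0.035,0,0,0,0.8]
    - [-0.035,0,0,0,0.8]
    - [0,0,0,0,0.8]

```text
time: 24.15
tool_pos: [0.4625, 0.0565, 0.2224]
tcp_rot: [-0.0, 1.0, 0.007, -0.003]
ft_force: [-0.4, 0.6, 0.4]
gripper_width: 0.0686
grip_force: 0.0
```

```bash
python3 -c "
from h import *
s=cap('scene','s5.png')
f=lambda im:cv2.convertScaleAbs(cv2.resize(im[...,::-1],(600,600),interpolation=2),alpha=1.6)
cv2.imwrite('pics/c5.png',f(s['pixels'][140:210,294:364]))
print(proj(s,[.5745,.0568,.046]),proj(s,[.5745,.0568,.092]))
"
```

```text
[[328.99517303 183.48284375]] [[329.89460465 165.55444369]]
```

View pics/c5.png

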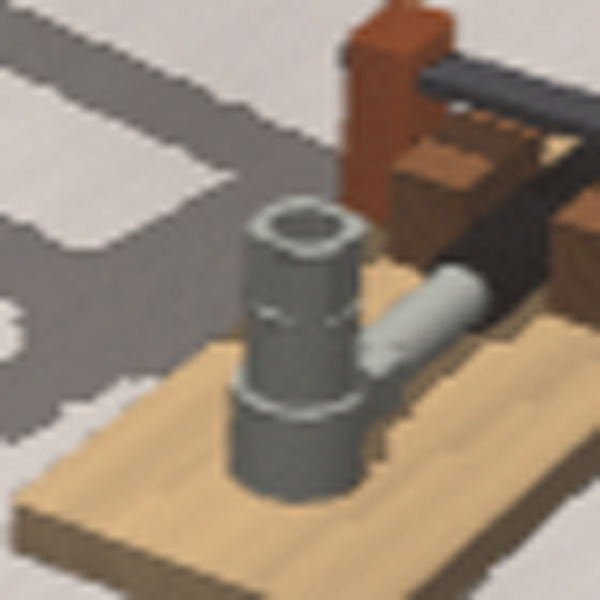

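The crop shows the socket upright and seated flush on the ratchet's shoulder (foot at crop (297,400), rim at (305,228)), with the gripper clear. I'm handing the job in.

```bash
python3 -c "
from cell import manip
print(manip.sign_off())"
```

```text
the job is handed in; nothing more can be done
None
```

The middle socket sits fully home on the stud and held against an upward tug of about 12 N net for over a second (peak wrist reading seen 18 N, under the 20 N limit). I then lowered and released it, and handed the job in at about 24 s.

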